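# Nip up the kitchen tap's hold-down nut with an adjustable wrench

### The job

Tighten the tap's hexagonal hold-down nut with the adjustable wrench lying on the worktop: slide its jaws flat around the nut, roll the worm until they just fit the flats, and swing the handle to turn the nut clockwise by about an eighth of a turn (45 degrees). Then roll the worm back until the jaws stand a few millimetres clear of the nut, draw the wrench well clear of it and leave it lying flat on the worktop. Turn the nut only with the wrench, and do not shift the pasta jar or the brass cover ring.

Things in the scene. Friction and masses are not known exactly. Their poses are not given: they have to be found in the camera images.
- nut_mid (a point): centre of the brass hexagonal nut, axis vertical, fixed to the worktop. 30 mm across flats, 34.6 across corners, 14 mm high, 2 to 16 mm above the worktop. Two opposite flats face this point's own +x and -x (others every 60 degrees); the axes turn with the nut. A fixed threaded stub 20 mm thick stands through it to 42 mm above the worktop
- nut (a joint): turn of the nut in rad, clockwise seen from above is positive, 0 at the start; it turns stiffly (0.2 N m) and stays where it is left
- jaw_mouth (a point): on the flat-lying steel adjustable wrench (240 mm long, 0.54 kg): the point where a snug nut's centre lies, 9 mm above the underside. Its axes: +x from the handle out of the jaws, z up. Fixed jaw's inner face at y = +15 mm, moving jaw on the -y side; both 16 mm thick, reaching to x = +16 mm; throat at x = -18 mm; head spans y = +30 to at most -40 mm
- handle_mid (a point): middle of the wrench's straight handle's width and thickness, 130 mm behind jaw_mouth (its x = -130 mm), 8 mm above the underside; same axes. The handle is 24 mm wide, 16 mm high, and runs from x = -77 to -230 mm of jaw_mouth's axes; a good place to grasp or push
- worm_top (a point): top of the worm, a knurled roller (radius 10.5 mm, 18 mm long) lying across the head, axis along the wrench's y, 40 mm behind jaw_mouth; 23 mm above the underside, 5 mm proud of the head. About 4 N of rub turns it: press a shut fingertip on it with 6 to 20 N and stroke. Towards the jaws closes, towards the handle opens them, 1.9 mm per 10 mm of stroke; stays as left
- jaw (a joint): position of the moving jaw in m: the opening between the jaws is 20 mm + this value, range 0 to 20.5 mm (so 0.010 fits the nut exactly)
- pasta_jar: glass jar of pasta with wooden lid, 90 mm wide, 116 mm high; origin under its centre; leave it alone
- cover_ring: brass cover ring lying flat, 56 mm wide, 12 mm high; origin under its centre; leave it alone
Things that resemble listed ones, but are neither listed nor needed, are in the scene too. Of the things that look like the part that bears nut_mid, take the one that is nearest to the robot's base at the start.

How it is judged:
By the outcome, as a careful person would: the job done as asked, in the order asked, and still so for the second after the job is handed in, with the robot touching nothing.
It also fails if it takes over 64 s, if anything falls off the work surface, if the arm or the gripper's body presses on something with over 40 N, if the wrist force passes 120 N, or if a joint passes its speed limit or range.

### The arm

A 6-joint arm with a two-finger parallel gripper is mounted at the origin on the work surface. World frame = base frame: x ahead of the robot, y to its left, z up, the work surface at z = 0. Lengths are in m, angles in degrees, forces in N, time in s.
With the tool pointing down it reaches from about 0.4 to 0.825 m from the base axis. Payload 7 kg.
Tool frame: the origin (TCP) lies at the very end of the fingers, on their centre line; the grasp point (between the pads) lies 19 mm behind it; z points along the fingers, y is the line along which they close (so a half turn about z gives the same grasp; the last joint's range is limited). The gripper opens to 88 mm and grips with 3 to 60 N. Pads are 19 mm wide; open, the fingers measure 130 mm over their backs; the gripper's body (78 mm by 193 mm) begins 47 mm behind the grasp point.
Start: joints at [91.507, 20.546, 0.682, 0, -70.136, -16.507], TCP at [0.175, 0.652, 0.227] pointing down, gripper open.
Joint ranges: [-176.03, 176.03], [-82.01, 121.73], [-58.28, 71.71], [-173.87, 95.51], [-174.79, -0.11], [-173.66, 173.66]. Speed limits (degrees/s): [136.94, 136.94, 172.46, 180, 180, 180].

### API

Orientations are given as [roll, pitch, yaw] about the fixed x, y, z axes, in that order (R = Rz(yaw) Ry(pitch) Rx(roll)).
In Python, from plant import get_state, capture, close_job, regions_of gives the robot as it stands.
- The arm moves only by the tool jog_arm, never from a script. Its argument "moves" is a list of rows, each a list of 3 entries, a list of its own where there are three numbers: the shift along the tool's x, y, z in cm, then the turn about the tool's z in degrees, then the finger opening in cm, from 0 to 8.76. A call has 1 to 12 rows; each row shifts and turns the commanded pose from where the row before left it, along the tool's axes as they then stand; what a row does not reach is not made up. A row lasts 1/8 s, in which the tool goes at most 62.5 mm and 10.7 degrees, less where a joint would pass 70% of its speed; a pose out of reach is approached as far as the arm can. A call is refused whole if a number of a shift passes 6.25 or a number of a turn 10.7, either way. A call with a gripper value outside its range is refused whole. The fingers move at their own pace and stop on an object; "newtons" is the grip in N (left out, the last holds). Time passes only in rows, so rows that do not move let the fingers close. It gives the time, the measured TCP pose, the force, the opening and the grip force at its end, in the units of the state.
- get_state(): the state, without advancing time (a new reading comes with each control period).
- capture(name): name is "scene" or "top" or "wrist"; returns a dict with "pixels" (420x560x3 uint8, blue, green, red), "mtx" (3x3 intrinsics, pixels), "k1" (the pictures are not rectified: a ray, as slopes to the right and down, at radius r is drawn at 1 + k1 r^2 times it, then the intrinsics apply), "world_from_camera" (4x4, takes a point from camera to world coordinates); the wrist camera has in their place "hand_eye" (4x4, takes a point from camera to tool coordinates, whose origin is the TCP and whose axes are the flange's). Camera axes: x right, y down, z forward; pixel columns grow to the right and rows downward; lengths in m; the calibration is good to about 2 mm. A picture is of the moment at which its call begins: read the wrist's pose just before it. There is no depth.
- close_job(): hands the job in; it is judged then, once.
Trained networks look in a picture, given as the dict that the camera call returned (one of the last four; its "shot" number tells which), for a name from the list of things; names that differ only in an ending like _2 or _b are one class to them, and where a whole thing is asked for, a point or a joint stands for the part that bears it (a point fixed in the world has none). Each returns a list of dicts, best first, with "confidence" (0 to 1); they miss things now and then, are a little off and sometimes report something else, mostly with a low value. They report only what shows in the picture. A call takes as long as a camera call. They do not tell look-alikes from the thing itself.
- regions_of(picture, thing): "pixels" (420x560 bool, what is visible of it) and "pixel" ([column, row] in pixels, amid what is visible of it).
The state is a dict: "time_s": time; "joints": joint angles; "qd": joint speeds; "joint_torque": joint torques, N m; "tcp_pos": TCP position; "eef_rot": TCP orientation; "contact_force": force on the tool from outside, world axes, zero at the start; "moment": the same for the moment, N m; "gripper_width": finger opening in m; "gripper_force": force on a finger pad.
Only numpy, scipy, OpenCV 4.12 (cv2) and the standard library are available. Lean on these libraries where they do the work, as an engineer would, in place of code of your own. Each camera call takes 0.05 s, during which the arm holds its last target. There are 200 camera calls.

## Working session

There is one attempt and no reset: what is moved stays moved. The work goes in short steps, Python scripts to look and compute and a tool call to move; the robot and the scene stay as the last step left them, time stands still between calls to the robot, and variables do not carry over. Pictures are saved under pics/ and viewed, at most 10 in all, crops included, and the job is handed in when it is done.

Besides the shell and the picture viewer there is one more tool, called after "Call:" by a JSON object that holds its "op" and its "data". jog_arm: Moves the arm, as the interface text tells. Its arguments: {"type":"object","properties":{"moves":{"type":"array"},"newtons":{"type":"number"}},"required":["moves"]}

```bash
ls; mkdir -p pics; cat > h.py <<'E'
import numpy as np, cv2
from scipy.spatial.transform import Rotation as R
from plant import *
def cam(p,s=None):
    if 'world_from_camera' in p: return np.array(p['world_from_camera'])
    T=np.eye(4);T[:3,:3]=R.from_euler('xyz',s['eef_rot'],degrees=True).as_matrix();T[:3,3]=s['tcp_pos']
    return T@np.array(p['hand_eye'])
def w(p,px,z,s=None):
    K=np.array(p['mtx']);d=(np.array(px,float)-K[:2,2])/[K[0,0],K[1,1]]
    u=d.copy()
    for _ in range(20): u=d/(1+p['k1']*(u@u))
    T=cam(p,s);r=T[:3,:3]@np.r_[u,1];return T[:3,3]+r*(z-T[2,3])/r[2]
def proj(p,X,s=None):
    T=cam(p,s);c=T[:3,:3].T@(np.array(X)-T[:3,3]);u=c[:2]/c[2];K=np.array(p['mtx'])
    return u*(1+p['k1']*(u@u))*[K[0,0],K[1,1]]+K[:2,2]
E
python3 - <<'E'
from h import *
s=get_state();print(s)
for n in('top','scene'):
    p=capture(n);cv2.imwrite(f'pics/{n}0.png',p['pixels'])
    for t,z in (('nut_mid',.016),('jaw_mouth',.014),('worm_top',.023),('handle_mid',.016),('pasta_jar',.05),('cover_ring',.012)):
        for r in regions_of(p,t)[:4]:print(n,t,round(r['confidence'],2),r['pixel'],r['pixels'].sum(),w(p,r['pixel'],z).round(3))
E
```

```text
pics
{'time_s': 0.0, 'joints': array([ 9.15062235e+01,  2.05914715e+01,  6.32688850e-01, -2.13126393e-02,
       -7.01357133e+01, -1.65071783e+01]), 'qd': array([-0.0477377 ,  0.11168042, -0.12096434,  0.04186054,  0.01336879,
       -0.06131336]), 'joint_torque': array([-5.05669523e-04, -5.82726645e+01,  2.93059945e+01,  6.99714527e+00,
        6.96104922e-03, -1.46141033e-04]), 'tcp_pos': array([0.17460287, 0.65150637, 0.22561029]), 'eef_rot': array([ 1.79903706e+02, -7.64309224e-03, -1.50082068e+01]), 'contact_force': array([ 0.3373388 , -0.76420827,  0.16090603]), 'moment': array([ 0.01063223,  0.02685955, -0.08865595]), 'gripper_force': 0.0, 'gripper_width': 0.08780746959570351}
top nut_mid 0.63 [234.0, 198.0] 38 [0.593 0.177 0.016]
top nut_mid 0.58 [264.6, 173.3] 56 [0.643 0.113 0.016]
top jaw_mouth 0.59 [373.4, 218.1] 1697 [ 0.543 -0.112  0.014]
top worm_top 0.76 [374.3, 222.5] 1803 [ 0.534 -0.111  0.023]
top handle_mid 0.76 [375.2, 218.2] 1717 [ 0.543 -0.115  0.016]
top pasta_jar 0.57 [122.9, 177.7] 2497 [0.638 0.4   0.05 ]
top cover_ring 0.97 [129.6, 284.7] 477 [0.418 0.402 0.012]
scene nut_mid 0.68 [295.4, 234.3] 130 [0.561 0.125 0.016]
scene nut_mid 0.63 [311.5, 263.4] 170 [0.62  0.2   0.016]
scene nut_mid 0.6 [277.4, 287.7] 186 [0.708 0.188 0.016]
scene nut_mid 0.54 [259.1, 260.0] 169 [0.669 0.117 0.016]
scene jaw_mouth 0.74 [217.5, 213.0] 124 [ 0.594 -0.062  0.014]
scene jaw_mouth 0.69 [212.4, 197.7] 985 [ 0.551 -0.12   0.014]
scene worm_top 0.85 [210.6, 201.0] 968 [ 0.575 -0.101  0.023]
scene handle_mid 0.65 [216.7, 199.2] 1065 [ 0.553 -0.104  0.016]
scene pasta_jar 0.84 [416.9, 302.6] 6027 [0.639 0.396 0.05 ]
scene cover_ring 0.83 [451.1, 252.1] 471 [0.425 0.397 0.012]
```

```bash
python3 - <<'E'
import cv2
a=cv2.imread('pics/top0.png')[120:320,180:450];cv2.imwrite('pics/topc.png',cv2.resize(a,None,fx=2.9,fy=2.9,interpolation=cv2.INTER_CUBIC))
a=cv2.imread('pics/scene0.png')[150:350,150:420];cv2.imwrite('pics/scenec.png',cv2.resize(a,None,fx=2.9,fy=2.9,interpolation=cv2.INTER_CUBIC))
E
```

```text
(no output)
```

View pics/topc.png

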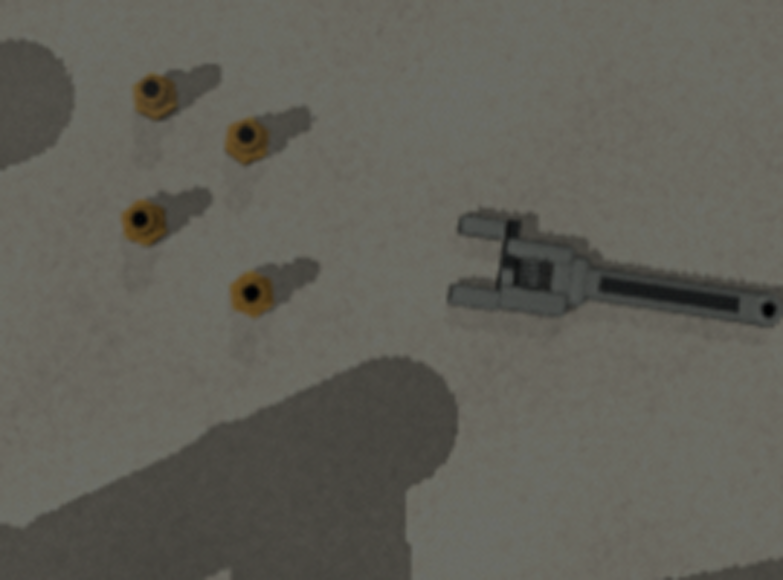

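View pics/scenec.png

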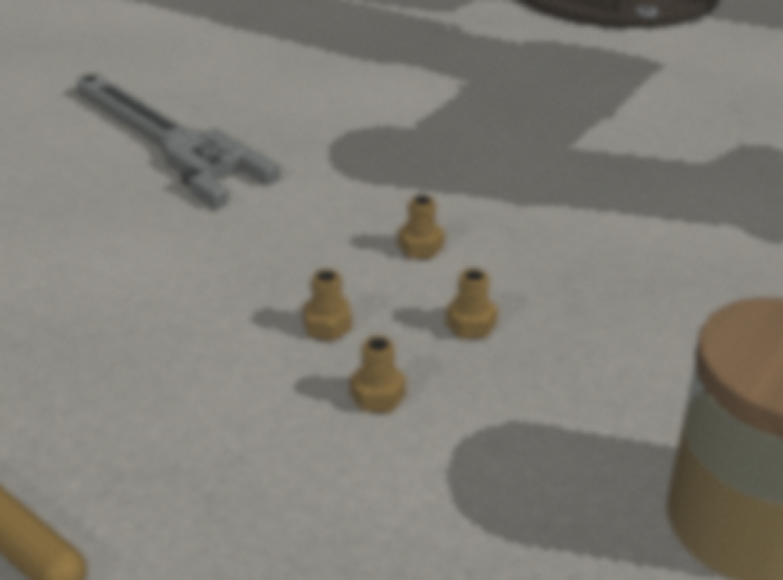

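The nearest nut is at about top pixel (266,221), world (0.545, 0.11). The wrench lies to its right with its jaws pointing +y, around (0.54, -0.1). Next I'll go above them for a close look.

```bash
cat >> h.py <<'E'
def rows(target,yaw,n,s=None):
    s=s or get_state();p=np.array(s['tcp_pos']);y0=s['eef_rot'][2]
    dy=(yaw-y0+180)%360-180;st=(np.array(target)-p)/n
    for i in range(n):
        Rm=R.from_euler('xyz',[180,0,y0+dy*i/n],degrees=True).as_matrix()
        print('[',(Rm.T@st*100).round(2).tolist(),',',round(-dy/n,2),']')
E
python3 - <<'E'
from h import *
p=capture('top');print(w(p,[266.5,221],.042),w(p,[180+770/2.9,120+310/2.9],.016))
pw=capture('wrist');print(pw['hand_eye'],pw['mtx'],pw['k1'])
rows([.53,.02,.26],-90,20)
E
```

```text
[0.5429815  0.11128109 0.042     ] [ 0.51983879 -0.26634749  0.016     ]
[[-5.14589128e-04 -9.55036511e-01 -2.96487770e-01  8.01143673e-02]
 [ 9.99999605e-01 -7.06182965e-04  5.39116976e-04 -2.60024244e-05]
 [-7.24251008e-04 -2.96487376e-01  9.55036497e-01 -1.58785889e-01]
 [ 0.00000000e+00  0.00000000e+00  0.00000000e+00  1.00000000e+00]] [[308.69059005   0.         278.32921239]
 [  0.         308.69059005 213.25699046]
 [  0.           0.           1.        ]] -0.005900709472433998
[ [2.53, 2.59, -0.17] , 3.75 ]
[ [2.7, 2.42, -0.17] , 3.75 ]
[ [2.85, 2.24, -0.17] , 3.75 ]
[ [2.99, 2.05, -0.17] , 3.75 ]
[ [3.12, 1.85, -0.17] , 3.75 ]
[ [3.23, 1.64, -0.17] , 3.75 ]
[ [3.33, 1.43, -0.17] , 3.75 ]
[ [3.42, 1.2, -0.17] , 3.75 ]
[ [3.49, 0.98, -0.17] , 3.75 ]
[ [3.55, 0.75, -0.17] , 3.75 ]
[ [3.59, 0.51, -0.17] , 3.75 ]
[ [3.61, 0.28, -0.17] , 3.75 ]
[ [3.62, 0.04, -0.17] , 3.75 ]
[ [3.62, -0.2, -0.17] , 3.75 ]
[ [3.6, -0.43, -0.17] , 3.75 ]
[ [3.56, -0.67, -0.17] , 3.75 ]
[ [3.51, -0.9, -0.17] , 3.75 ]
[ [3.45, -1.13, -0.17] , 3.75 ]
[ [3.36, -1.35, -0.17] , 3.75 ]
[ [3.27, -1.57, -0.17] , 3.75 ]
```

Call:
{"op": "jog_arm", "data": {"moves": [[[2.6, 2.5, -0.2], 3.75, 8.7], [[2.8, 2.3, -0.2], 3.75, 8.7], [[2.9, 2.2, -0.2], 3.75, 8.7], [[3.1, 2.0, -0.2], 3.75, 8.7], [[3.2, 1.7, -0.2], 3.75, 8.7], [[3.3, 1.5, -0.2], 3.75, 8.7], [[3.4, 1.3, -0.2], 3.75, 8.7], [[3.5, 1.1, -0.2], 3.75, 8.7], [[3.5, 0.9, -0.2], 3.75, 8.7], [[3.6, 0.6, -0.2], 3.75, 8.7]]}}

```text
time_s: 2.05
tcp_pos: [0.3643, 0.3402, 0.2469]
eef_rot: [-180.0, 0.0, -52.6]
contact_force: [0.2, 0.6, -0.4]
gripper_width: 0.087
gripper_force: 0.0
```

Call:
{"op": "jog_arm", "data": {"moves": [[[3.6, 0.4, -0.2], 3.75, 8.7], [[3.6, 0.2, -0.2], 3.75, 8.7], [[3.6, 0, -0.2], 3.75, 6], [[3.6, -0.2, -0.2], 3.75, 5], [[3.6, -0.4, -0.2], 3.75, 5], [[3.5, -0.7, -0.2], 3.75, 5], [[3.5, -0.9, -0.2], 3.75, 5], [[3.4, -1.1, 0], 3.75, 5], [[3.3, -1.4, 0], 3.75, 5], [[3.2, -1.6, 0], 3.75, 5], [[0, 0, 0], 0, 5]]}}

```text
time_s: 3.42
tcp_pos: [0.5441, 0.0278, 0.2603]
eef_rot: [180.0, -0.0, -90.2]
contact_force: [-1.4, 0.3, -0.3]
gripper_width: 0.0501
gripper_force: 0.0
```

```bash
python3 - <<'E'
from h import *
s=get_state();p=capture('wrist');cv2.imwrite('pics/w1.png',p['pixels']);print(s['time_s'],s['tcp_pos'],s['eef_rot'],s['joints'])
import pickle;pickle.dump((s,p),open('w1.pkl','wb'))
for t,z in (('nut_mid',.016),('jaw_mouth',.016),('handle_mid',.016)):
    for r in regions_of(p,t)[:4]:print(t,round(r['confidence'],2),r['pixel'],r['pixels'].sum(),w(p,r['pixel'],z,s).round(4))
E
```

```text
3.425 [0.54411274 0.02778186 0.26026727] [ 1.79977085e+02 -2.46108986e-02 -9.01936288e+01] [ 2.35450474e+01  7.07453375e+00 -1.27934317e+01  1.41431109e-02
 -7.01629186e+01 -2.37434841e+01]
nut_mid 0.71 [205.9, 234.3] 249 [0.645  0.1024 0.016 ]
nut_mid 0.68 [243.3, 112.1] 462 [ 0.5867 -0.0596  0.016 ]
nut_mid 0.67 [276.9, 235.9] 258 [0.5459 0.1052 0.016 ]
nut_mid 0.44 [243.8, 282.5] 209 [0.5949 0.1783 0.016 ]
jaw_mouth 0.66 [276.7, 74.0] 4112 [ 0.545  -0.1029  0.016 ]
handle_mid 0.84 [275.6, 74.2] 4143 [ 0.5463 -0.1027  0.016 ]
```

View pics/w1.png

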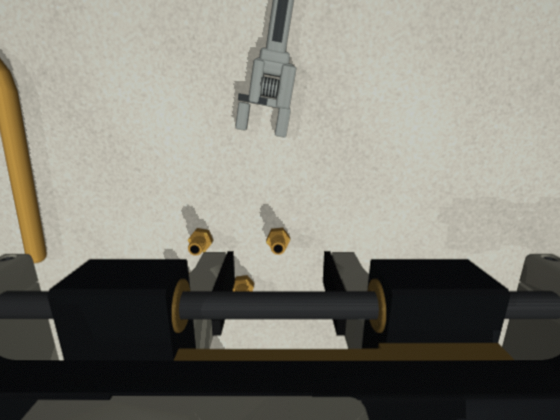

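The wrench head is at about (268,95), its handle runs up to (283,0), and the target nut is at (278,240). I'll fit the wrench axis and enlarge the nut.

```bash
python3 - <<'E'
from h import *
import pickle
s,p=pickle.load(open('w1.pkl','rb'))
m=regions_of
a=p['pixels']
b=cv2.resize(a[205:275,235:320],None,fx=6,fy=6,interpolation=cv2.INTER_CUBIC)
c=cv2.resize(a[40:150,210:310],None,fx=4,fy=4,interpolation=cv2.INTER_CUBIC)
H=max(b.shape[0],c.shape[0]);f=lambda i:cv2.copyMakeBorder(i,0,H-i.shape[0],0,0,cv2.BORDER_CONSTANT)
out=np.hstack([f(b)[:, :400],f(c)]);out=np.clip(out*1.3,0,255).astype('uint8');print(out.shape);cv2.imwrite('pics/c1.png',out)
E
```

```text
(440, 800, 3)
```

View pics/c1.png

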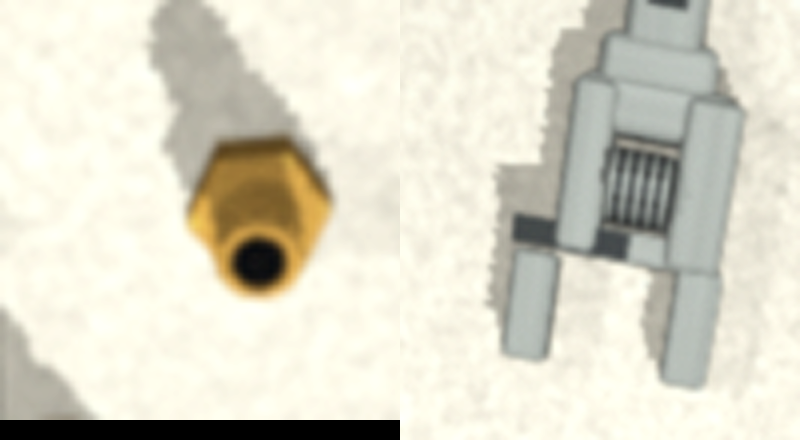

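Top-face corners of the nut are at crop (188,212), (222,142), (292,137), (333,208). The jaws are wide open, with the fixed jaw on the right. Converting these to world positions.

```bash
python3 - <<'E'
from h import *
import pickle
s,p=pickle.load(open('w1.pkl','rb'))
A=[w(p,[235+x/6,205+y/6],.016,s)[:2] for x,y in [(188,212),(222,142),(292,137),(333,208)]]
print('corners',np.round(A,4).tolist())
for i in range(3):
    d=A[i+1]-A[i];print(np.linalg.norm(d),np.degrees(np.arctan2(d[1],d[0]))%60)
print('ctr stub',w(p,[235+259/6,205+262/6],.042,s), 'mid corners',(A[0]+A[3])/2, np.linalg.norm(A[0]-A[3]))
# fit hexagon
from scipy.optimize import least_squares
R0=.01732
def f(q):
    return np.r_[tuple(A[i]-(q[:2]+R0*np.array([np.cos(q[2]-i*np.pi/3),np.sin(q[2]-i*np.pi/3)])) for i in range(4))]
best=min((least_squares(f,[.545,.105,t]) for t in np.arange(0,6.3,.5)),key=lambda r:r.cost);print(best.x,np.degrees(best.x[2])%60,best.cost)
g=lambda x,y,z=.016:w(p,[210+(x-400)/4,40+y/4],z,s)[:2]
J={'fi_tip':(661,384),'fo_tip':(704,388),'fi_back':(675,270),'mi_tip':(548,359),'mi_back':(558,258),'mo_tip':(503,353),'hback_r':(741,110),'jf_corner':(719,272),'hl':(606,40),'hr':(716,52),'hand_l':(630,2),'hand_r':(710,6)}
P={k:g(*v) for k,v in J.items()}
for k in P:print(k,P[k].round(4))
print('worm',g(640,188,.021))
gray=p['pixels']
for row in (2,12,22,32):
    r=p['pixels'][row].astype(int);print(row,r[255:310].sum(1).tolist())
E
```

```text
corners [[0.5608, 0.1118], [0.5526, 0.0944], [0.5364, 0.0933], [0.5268, 0.111]]
0.019198461619053513 4.932294332021712
0.016235098928404627 4.100574738822871
0.02013211212044871 58.529897556316826
ctr stub [0.54414669 0.11317294 0.042     ] mid corners [0.54378563 0.11138781] 0.03395414314811535
[0.54388282 0.11011323 0.03642523] 2.0870119895849055 3.802172430755927e-06
fi_tip [ 0.5473 -0.0306]
fo_tip [ 0.5336 -0.0293]
fi_back [ 0.5427 -0.0648]
mi_tip [ 0.5829 -0.0384]
mi_back [ 0.5788 -0.0685]
mo_tip [ 0.597  -0.0403]
hback_r [ 0.5228 -0.11  ]
jf_corner [ 0.5291 -0.0642]
hl [ 0.5628 -0.129 ]
hr [ 0.5304 -0.1257]
hand_l [ 0.5556 -0.139 ]
hand_r [ 0.5322 -0.1379]
worm [ 0.55312039 -0.08799929]
2 [557, 562, 561, 561, 564, 563, 559, 560, 562, 561, 562, 553, 516, 427, 398, 398, 376, 300, 295, 346, 393, 394, 307, 197, 159, 165, 166, 164, 169, 170, 164, 171, 224, 339, 410, 415, 386, 363, 390, 493, 530, 522, 524, 528, 534, 538, 540, 540, 538, 532, 535, 534, 533, 537, 548]
12 [549, 556, 557, 554, 546, 535, 540, 548, 560, 527, 429, 391, 397, 404, 396, 351, 280, 313, 377, 412, 367, 237, 168, 162, 158, 165, 168, 170, 164, 164, 188, 288, 403, 424, 400, 367, 376, 454, 522, 528, 524, 525, 525, 527, 532, 536, 534, 529, 540, 554, 560, 556, 557, 564, 567]
22 [557, 560, 556, 557, 557, 557, 565, 548, 485, 444, 408, 395, 393, 375, 312, 293, 349, 397, 396, 311, 195, 162, 162, 165, 163, 171, 169, 167, 175, 246, 370, 418, 412, 389, 367, 406, 504, 525, 526, 527, 532, 532, 534, 535, 540, 552, 554, 548, 544, 549, 555, 562, 563, 557, 553]
32 [554, 563, 566, 561, 553, 549, 527, 454, 403, 398, 396, 392, 360, 285, 311, 378, 413, 374, 240, 168, 163, 163, 162, 170, 174, 167, 167, 198, 300, 408, 421, 398, 369, 388, 486, 525, 523, 522, 528, 525, 513, 509, 514, 525, 525, 537, 554, 554, 546, 529, 536, 551, 563, 565, 564]
```

```bash
python3 - <<'E'
from h import *
import pickle
s,p=pickle.load(open('w1.pkl','rb'))
for z in(.016,.012):
  a=w(p,[282.4,2],z,s)[:2];b=w(p,[277.7,32],z,s)[:2];print(a,b,np.degrees(np.arctan2(*(b-a)[::-1])))
t=np.array([.5473,-.0306])
for th in(80,81,82):
    u=np.array([np.cos(np.radians(th)),np.sin(np.radians(th))]);v=np.array([-u[1],u[0]]);m=t-.016*u-.015*v
    print(th,m,m-.13*u, 'dist strip a from axis',(a-m)@v*1000,(b-m)@v*1000)
rows([.540,-.175,.12],-99,5)
E
```

```text
[ 0.53817333 -0.17792577] [ 0.543623   -0.14776884] 79.75659188904564
[ 0.53811956 -0.17917057] [ 0.54362332 -0.14871439] 79.75659188904567
80 [ 0.55929375 -0.04896165] [ 0.53671948 -0.17698665] dist strip a from axis -1.75804007668549 -1.8895215233153682
81 [ 0.55961237 -0.04874953] [ 0.53927589 -0.17714901] dist strip a from axis 0.8258560788163631 0.15425661515259176
82 [ 0.55992725 -0.04853189] [ 0.54183475 -0.17726673] dist strip a from axis 3.4140698158648095 2.202556910869704
[ [4.1, 0.07, 2.81] , 1.81 ]
[ [4.1, -0.06, 2.81] , 1.81 ]
[ [4.1, -0.19, 2.81] , 1.81 ]
[ [4.09, -0.32, 2.81] , 1.81 ]
[ [4.08, -0.45, 2.81] , 1.81 ]
```

Call:
{"op": "jog_arm", "data": {"moves": [[[4.1, 0.1, 2.8], 1.9, 5], [[4.1, 0, 2.8], 1.9, 5], [[4.1, -0.1, 2.8], 1.9, 5], [[4.1, -0.3, 2.8], 1.9, 5], [[4.1, -0.3, 2.8], 1.8, 5], [[0, 0, 3], 0, 5], [[0, 0, 3], 0, 5], [[0, 0, 2], 0, 5], [[0, 0, 0], 0, 5]]}}

```text
time_s: 4.75
tcp_pos: [0.5348, -0.1748, 0.0394]
eef_rot: [179.8, -0.0, -99.3]
contact_force: [-0.2, -0.0, 1.0]
gripper_width: 0.0497
gripper_force: 0.0
```

```bash
python3 - <<'E'
from h import *
s=get_state();p=capture('wrist');cv2.imwrite('pics/w2.png',p['pixels']);print(s['tcp_pos'],s['eef_rot'],s['contact_force'])
rows([.538,-.177,.0035],-99.7,2)
E
```

```text
[ 0.53481659 -0.17475551  0.03941937] [ 1.79834895e+02 -2.39827433e-02 -9.93251576e+01] [-0.17926204 -0.01221585  1.03794565]
[ [0.08, -0.13, 1.86] , 0.19 ]
[ [0.08, -0.13, 1.86] , 0.19 ]
```

View pics/w2.png

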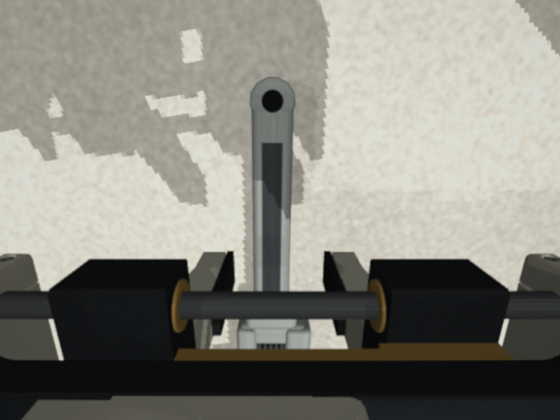

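The handle lies between the fingers at column 272. Descend and grip.

Call:
{"op": "jog_arm", "data": {"moves": [[[0.1, -0.1, 1.8], 0.2, 5], [[0.1, -0.1, 1.8], 0.2, 5], [[0, 0, 0], 0, 2], [[0, 0, 0], 0, 2], [[0, 0, 0], 0, 2], [[0, 0, 0], 0, 2]], "newtons": 40}}

```text
time_s: 5.55
tcp_pos: [0.5384, -0.1778, 0.0057]
eef_rot: [-179.9, 0.0, -99.8]
contact_force: [-0.4, 1.1, 6.1]
gripper_width: 0.0232
gripper_force: 40.0
```

```bash
python3 - <<'E'
from h import *
s=get_state();p=capture('wrist');print(s['tcp_pos'],s['eef_rot'],s['contact_force'],s['gripper_width'],s['gripper_force'])
g=p['pixels'].astype(int)
# end hole centre
b=(g[85:120,255:295].sum(2)<120);ys,xs=np.nonzero(b);px=[255+xs.mean(),85+ys.mean()];print(px,w(p,px,.016,s),len(xs))
b=(g[85:120,255:295].min(2)>150);
for r in (160,200,240):print(r,g[r,235:305].sum(1).tolist())
E
```

```text
[ 0.53838104 -0.17780471  0.00571692] [-1.79881272e+02  1.51359401e-02 -9.97860469e+01] [-0.43893189  1.12917993  6.12887396] 0.023169299505863876 40.00314652919769
[np.float64(279.97093023255815), np.float64(102.4186046511628)] [ 0.52246079 -0.26340493  0.016     ] 516
160 [531, 534, 533, 538, 540, 540, 544, 548, 546, 544, 544, 546, 548, 546, 550, 549, 548, 544, 537, 497, 377, 296, 308, 333, 350, 365, 375, 389, 397, 394, 388, 359, 269, 181, 154, 155, 155, 155, 153, 153, 159, 158, 160, 155, 161, 159, 159, 157, 154, 157, 151, 149, 150, 152, 152, 153, 181, 274, 373, 393, 391, 392, 383, 371, 358, 343, 337, 313, 293, 359]
200 [543, 542, 544, 544, 544, 541, 536, 534, 528, 525, 528, 536, 538, 552, 555, 558, 556, 559, 552, 543, 486, 346, 292, 323, 342, 356, 371, 383, 394, 391, 388, 361, 268, 177, 157, 152, 152, 149, 151, 155, 158, 161, 157, 162, 160, 161, 158, 154, 152, 154, 148, 147, 149, 147, 152, 164, 251, 373, 397, 393, 391, 385, 367, 356, 334, 321, 315, 406, 596, 684]
240 [558, 561, 566, 566, 568, 562, 555, 549, 541, 535, 534, 532, 529, 532, 531, 527, 527, 526, 523, 521, 491, 399, 278, 263, 291, 306, 320, 335, 352, 356, 354, 341, 275, 175, 141, 140, 139, 139, 141, 141, 140, 146, 142, 146, 145, 142, 143, 142, 139, 137, 135, 135, 140, 137, 153, 228, 339, 367, 365, 361, 353, 346, 339, 328, 319, 301, 339, 440, 459, 451]
```

```bash
python3 - <<'E'
from h import *
rows([.635,-.038,.0077],-58,10)
E
```

```text
[ [-1.54, -0.71, -0.02] , -4.18 ]
[ [-1.49, -0.82, -0.02] , -4.18 ]
[ [-1.42, -0.93, -0.02] , -4.18 ]
[ [-1.35, -1.03, -0.02] , -4.18 ]
[ [-1.27, -1.13, -0.02] , -4.18 ]
[ [-1.19, -1.22, -0.02] , -4.18 ]
[ [-1.09, -1.3, -0.02] , -4.18 ]
[ [-1.0, -1.38, -0.02] , -4.18 ]
[ [-0.89, -1.45, -0.02] , -4.18 ]
[ [-0.79, -1.51, -0.02] , -4.18 ]
```

Call:
{"op": "jog_arm", "data": {"moves": [[[0, 0, -0.2], 0, 2], [[-1.5, -0.7, 0], -4.2, 2], [[-1.5, -0.8, 0], -4.2, 2], [[-1.4, -0.9, 0], -4.2, 2], [[-1.4, -1.0, 0], -4.2, 2], [[-1.3, -1.1, 0], -4.2, 2], [[-1.2, -1.2, 0], -4.2, 2], [[-1.1, -1.3, 0], -4.2, 2], [[-1.0, -1.4, 0], -4.2, 2], [[-0.9, -1.5, 0], -4.2, 2], [[-0.8, -1.5, 0], -4.0, 2], [[0, 0, 0], 0, 2]]}}

```text
time_s: 7.1
tcp_pos: [0.6326, -0.0362, 0.0059]
eef_rot: [179.9, 0.0, -57.9]
contact_force: [-0.7, 1.7, -3.4]
gripper_width: 0.0234
gripper_force: 40.0
```

```bash
python3 - <<'E'
from h import *
s=get_state();print(s['tcp_pos'],s['eef_rot'],s['contact_force'],s['gripper_width'])
p=capture('wrist');t=capture('top');c=capture('scene')
o=p['pixels'];cv2.imwrite('pics/w3.png',o)
g=o.astype(int);b=(g[75:140,240:310].sum(2)<120);ys,xs=np.nonzero(b);print('hole',240+xs.mean(),75+ys.mean(),len(xs))
a=cv2.resize(t['pixels'][160:260,220:353],None,fx=3,fy=4.5 if 0 else 3,interpolation=cv2.INTER_CUBIC)
d=cv2.resize(c['pixels'][170:270,200:333],None,fx=3,fy=3,interpolation=cv2.INTER_CUBIC)
cv2.imwrite('pics/c3.png',np.clip(np.hstack([a*1.0,d]),0,255))
E
```

```text
[ 0.6325945  -0.03618589  0.00586393] [ 1.79942450e+02  3.73038419e-02 -5.79453820e+01] [-0.69350102  1.65729508 -3.39674161] 0.02339915524330277
hole 279.72147001934235 102.50676982591877 517[ WARN:0@2.226] global loadsave.cpp:1063 imwrite_ Unsupported depth image for selected encoder is fallbacked to CV_8U.
```

View pics/c3.png

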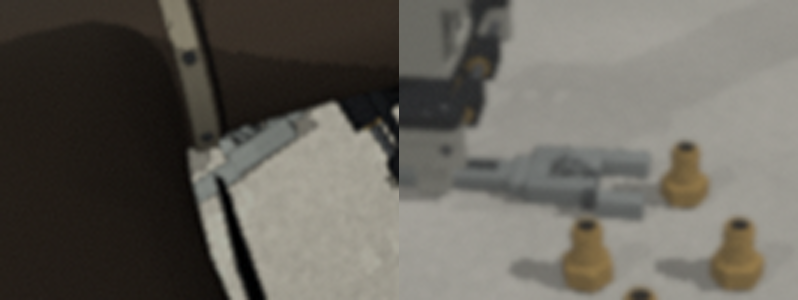

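The scene view shows the jaws lined up with the target nut and clear of the others. Sliding in.

Call:
{"op": "jog_arm", "data": {"moves": [[[-0.7, 0, 0], 0, 2], [[-0.7, 0, 0], 0, 2], [[-0.7, 0, 0], 0, 2], [[-0.6, 0, 0], 0, 2], [[-0.5, 0, 0], 0, 2], [[-0.4, 0, 0], 0, 2], [[0, 0, 0], 0, 2]]}}

```text
time_s: 8.12
tcp_pos: [0.6135, -0.006, 0.0066]
eef_rot: [-180.0, 0.0, -58.0]
contact_force: [-0.2, -0.0, -3.2]
gripper_width: 0.0235
gripper_force: 40.0
```

Call:
{"op": "jog_arm", "data": {"moves": [[[-0.2, 0, 0], 0, 2], [[-0.2, 0, 0], 0, 2], [[-0.2, 0, 0], 0, 2], [[0, 0, 0], 0, 2]]}}

```text
time_s: 8.62
tcp_pos: [0.6104, -0.0012, 0.0065]
eef_rot: [180.0, 0.0, -58.0]
contact_force: [-0.6, 0.8, -5.0]
gripper_width: 0.0239
gripper_force: 40.0
```

```bash
python3 - <<'E'
from h import *
s=get_state();print(s['tcp_pos'],s['eef_rot'],s['contact_force'],s['moment'])
c=capture('scene')
Rm=R.from_euler('xyz',s['eef_rot'],degrees=True);print('tool force',Rm.inv().apply(s['contact_force']))
u=-Rm.as_matrix()[:2,0];v=np.array([-u[1],u[0]]);M=s['tcp_pos'][:2]+.13*u;d=np.array([.544,.1115])-M;print('nut in wrench',d@u,d@v)
d=cv2.resize(c['pixels'][190:270,230:330],None,fx=6,fy=6,interpolation=cv2.INTER_CUBIC)
cv2.imwrite('pics/c4.png',d)
E
```

```text
[ 0.61040579 -0.00117508  0.00652893] [ 1.79996493e+02  6.79091854e-03 -5.79953439e+01] [-0.64610059  0.84888992 -5.04256587] [ 0.26627235 -0.00726007 -0.07890624]
tool force [-1.06169093  0.09768628  5.04269773]
nut in wrench 0.0007433178430333268 -0.0034040109022518547
```

View pics/c4.png

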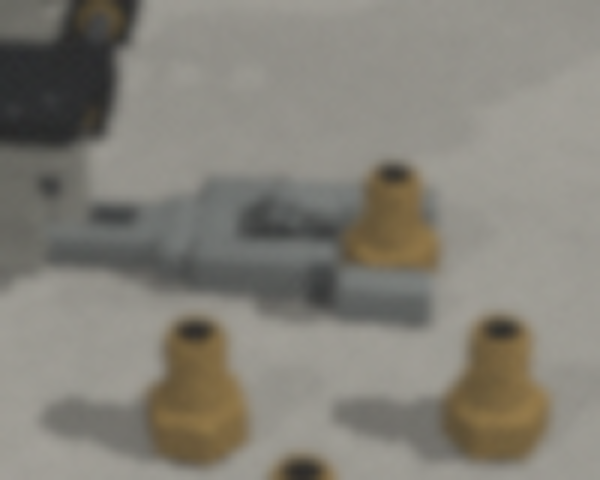

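The nut sits between the jaws. Feel for the throat, then for the fixed jaw.

Call:
{"op": "jog_arm", "data": {"moves": [[[-0.1, 0, 0], 0, 2], [[0, 0, 0], 0, 2]]}}

```text
time_s: 8.93
tcp_pos: [0.61, -0.0005, 0.0066]
eef_rot: [-180.0, -0.0, -58.0]
contact_force: [0.3, -0.3, -3.4]
gripper_width: 0.0237
gripper_force: 40.0
```

Call:
{"op": "jog_arm", "data": {"moves": [[[0, -0.2, 0], 0, 2], [[0, 0, 0], 0, 2]]}}

```text
time_s: 9.18
tcp_pos: [0.6116, 0.0006, 0.0065]
eef_rot: [180.0, 0.0, -58.0]
contact_force: [-0.8, -0.8, -4.7]
gripper_width: 0.0234
gripper_force: 40.0
```

Call:
{"op": "jog_arm", "data": {"moves": [[[0, -0.1, 0], 0, 2], [[0, 0, 0], 0, 2]]}}

```text
time_s: 9.43
tcp_pos: [0.6126, 0.0011, 0.0065]
eef_rot: [180.0, 0.0, -58.0]
contact_force: [-0.3, -0.7, -3.3]
gripper_width: 0.0241
gripper_force: 40.0
```

Call:
{"op": "jog_arm", "data": {"moves": [[[0, 0, 0.1], 0, 2], [[0, 0, 0], 0, 5], [[0, 0, 0], 0, 5], [[0, 0, -2], 0, 5], [[0, 0, -2.5], 0, 3], [[-4, 0, 0], 0, 0], [[-4.3, 0, 0], 0, 0], [[0, 0, 0], 0, 0], [[0, 0, 0], 0, 0], [[0, 0, 0], 0, 0], [[0, 0, 0], 0, 0]], "newtons": 30}}

```text
time_s: 10.8
tcp_pos: [0.5688, 0.0708, 0.0504]
eef_rot: [180.0, -0.0, -58.1]
contact_force: [0.1, 0.4, -0.2]
gripper_width: 0.0003
gripper_force: 0.0
```

```bash
python3 - <<'E'
from h import *
s=get_state();print(s['tcp_pos'],s['eef_rot'],s['contact_force'],s['gripper_width'])
p=capture('wrist');cv2.imwrite('pics/w5.png',p['pixels']);c=capture('scene')
cv2.imwrite('pics/c5.png',np.hstack([cv2.resize(c['pixels'][190:270,230:330],None,fx=4,fy=4,interpolation=cv2.INTER_CUBIC),cv2.resize(p['pixels'][60:380,80:480],None,fx=1,fy=1)]))
E
```

```text
[0.56884039 0.07083586 0.05041568] [ 1.79992331e+02 -4.42454119e-04 -5.80631809e+01] [ 0.12229169  0.37497892 -0.18939378] 0.000288096375957836
```

View pics/c5.png

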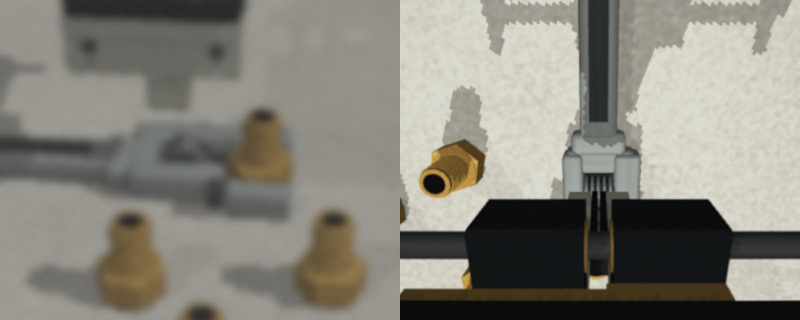

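The shut fingers stand over the worm, slightly to its handle side, and the nut is in the jaws. Descend and press.

Call:
{"op": "jog_arm", "data": {"moves": [[[0, 0, 1.4], 0, 0], [[0, 0, 1.0], 0, 0], [[0, 0, 0.3], 0, 0], [[0, 0, 0], 0, 0]]}}

```text
time_s: 11.4
tcp_pos: [0.5677, 0.071, 0.0232]
eef_rot: [179.9, 0.0, -58.0]
contact_force: [-2.9, -1.0, 2.7]
gripper_width: 0.0004
gripper_force: 1.6
```

Call:
{"op": "jog_arm", "data": {"moves": [[[0, 0, 0.3], 0, 0], [[0, 0, 0], 0, 0]]}}

```text
time_s: 11.65
tcp_pos: [0.5681, 0.0708, 0.0225]
eef_rot: [179.9, -0.0, -57.9]
contact_force: [-10.4, -2.7, 25.3]
gripper_width: 0.0005
gripper_force: 12.6
```

Call:
{"op": "jog_arm", "data": {"moves": [[[0, 0, -0.15], 0, 0], [[-0.3, 0, 0], 0, 0], [[-0.4, 0, 0], 0, 0], [[0, 0, 0], 0, 0]]}}

```text
time_s: 12.15
tcp_pos: [0.5647, 0.0766, 0.0229]
eef_rot: [179.9, -0.1, -58.0]
contact_force: [-3.5, -4.8, 11.5]
gripper_width: 0.0007
gripper_force: 6.1
```

Call:
{"op": "jog_arm", "data": {"moves": [[[-0.4, 0, 0], 0, 0], [[-0.3, 0, 0], 0, 0], [[0, 0, 0], 0, 0]]}}

```text
time_s: 12.52
tcp_pos: [0.5611, 0.0825, 0.0229]
eef_rot: [180.0, -0.1, -58.0]
contact_force: [-3.2, -5.1, 12.1]
gripper_width: 0.0006
gripper_force: 6.0
```

```bash
python3 - <<'E'
from h import *
s=get_state();print(s['tcp_pos'],s['eef_rot'],s['contact_force'],s['gripper_width'])
c=capture('scene');cv2.imwrite('pics/s6.png',c['pixels'])
a=cv2.imread('pics/scene0.png')
b=cv2.resize(c['pixels'][200:260,240:315],None,fx=8,fy=8,interpolation=cv2.INTER_CUBIC)
cv2.imwrite('pics/c6.png',b)
E
```

```text
[0.56108312 0.0824512  0.02290173] [ 1.79950594e+02 -6.37775554e-02 -5.79660222e+01] [-3.19793561 -5.09699295 12.1490412 ] 0.0006308552083553313
```

View pics/c6.png

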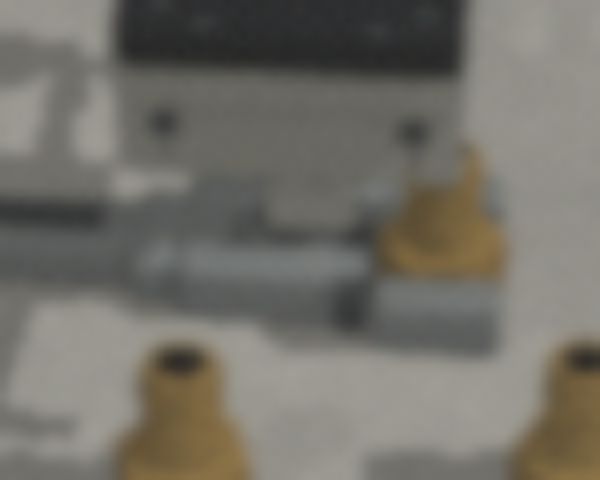

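The fingertip is on the worm at (310,195) and the moving jaw is beside the nut. I'll continue stroking and watch the drag.

Call:
{"op": "jog_arm", "data": {"moves": [[[0, 0, -0.6], 0, 0], [[1.4, 0, 0], 0, 0], [[0, 0, 0.6], 0, 0], [[0, 0, 0], 0, 0], [[-0.4, 0, 0], 0, 0], [[-0.4, 0, 0], 0, 0], [[-0.3, 0, 0], 0, 0], [[-0.3, 0, 0], 0, 0]]}}

```text
time_s: 13.58
tcp_pos: [0.5626, 0.0829, 0.0229]
eef_rot: [-179.9, -0.1, -58.0]
contact_force: [2.4, -5.1, 10.0]
gripper_width: 0.0003
gripper_force: 4.7
```

Call:
{"op": "jog_arm", "data": {"moves": [[[0, 0, -0.6], 0, 0], [[1.4, 0, 0], 0, 0], [[0, 0, 0.6], 0, 0], [[0, 0, 0], 0, 0], [[-0.4, 0, 0], 0, 0], [[-0.4, 0, 0], 0, 0], [[-0.3, 0, 0], 0, 0], [[-0.3, 0, 0], 0, 0]]}}

```text
time_s: 14.58
tcp_pos: [0.5632, 0.0826, 0.023]
eef_rot: [-179.9, -0.1, -58.0]
contact_force: [5.4, -7.3, 8.2]
gripper_width: 0.0005
gripper_force: 4.2
```

```bash
python3 - <<'E'
from h import *
s=get_state();print(s['tcp_pos'],s['eef_rot'],s['contact_force'],R.from_euler('xyz',s['eef_rot'],degrees=True).inv().apply(s['contact_force']))
c=capture('scene');cv2.imwrite('pics/s7.png',c['pixels'])
p0=cv2.imread('pics/s6.png');
# jaw block shift: match template of moving jaw
for nm,(x0,y0,x1,y1) in {'jaw':(283,235,304,246),'handle':(240,224,262,240),'nut':(288,222,304,236)}.items():
    t=p0[y0:y1,x0:x1];r=cv2.matchTemplate(c['pixels'][y0-12:y1+12,x0-12:x1+12],t,cv2.TM_CCOEFF_NORMED);_,m,_,l=cv2.minMaxLoc(r);print(nm,m,l[0]-12,l[1]-12)
P=np.array(s['tcp_pos'])*[1,1,0]+[0,0,.016]
u=np.array([-.53,.848,0]);v=np.array([-.848,-.53,0])
M=np.array([.544,.1115,.016]);print('px per mm of v',proj(c,M-.016*v)-proj(c,M-.026*v))
E
```

```text
[0.56317789 0.08255726 0.02296515] [-1.79866670e+02 -1.19763362e-01 -5.79726134e+01] [ 5.44720641 -7.30544325  8.15654448] [ 9.09933293 -0.7627912  -8.13578924]
jaw 0.9778279662132263 0 -1
handle 0.9879974126815796 0 0
nut 0.9647757411003113 0 0
px per mm of v [ 0.17997738 -2.82338676]
```

Call:
{"op": "jog_arm", "data": {"moves": [[[0, 0, -0.6], 0, 0], [[1.4, 0, 0], 0, 0], [[0, 0, 0.6], 0, 0], [[0, 0, 0.05], 0, 0], [[-0.4, 0, 0], 0, 0], [[0, 0, 0], 0, 0]]}}

```text
time_s: 15.38
tcp_pos: [0.5679, 0.0735, 0.0229]
eef_rot: [-179.9, -0.1, -58.0]
contact_force: [2.2, -8.6, 14.3]
gripper_width: 0.0003
gripper_force: 7.0
```

Call:
{"op": "jog_arm", "data": {"moves": [[[-0.4, 0, 0], 0, 0], [[0, 0, 0], 0, 0]]}}

```text
time_s: 15.62
tcp_pos: [0.5663, 0.0772, 0.0229]
eef_rot: [-179.9, -0.1, -58.0]
contact_force: [4.6, -8.1, 11.9]
gripper_width: 0.0005
gripper_force: 6.1
```

Call:
{"op": "jog_arm", "data": {"moves": [[[-0.4, 0, 0], 0, 0], [[0, 0, 0], 0, 0]]}}

```text
time_s: 15.88
tcp_pos: [0.5644, 0.0809, 0.0229]
eef_rot: [-179.8, -0.1, -58.0]
contact_force: [4.0, -7.9, 11.9]
gripper_width: 0.0005
gripper_force: 5.8
```

```bash
python3 - <<'E'
from h import *
s=get_state();print(s['tcp_pos'],s['eef_rot'],s['contact_force'],R.from_euler('xyz',s['eef_rot'],degrees=True).inv().apply(s['contact_force']))
c=capture('scene');cv2.imwrite('pics/s8.png',c['pixels'])
S=8;up=lambda a:cv2.resize(a,None,fx=S,fy=S,interpolation=cv2.INTER_CUBIC)
for f in('s6','s7'):
  p0=cv2.imread(f'pics/{f}.png')
  for nm,(x0,y0,x1,y1) in {'jaw':(286,235,303,246),'head':(262,230,280,241),'nut':(288,222,304,234),'jaw8':(286,234,303,245)}.items():
    t=up(p0[y0:y1,x0:x1]);q=4;r=cv2.matchTemplate(up(c['pixels'][y0-q:y1+q,x0-q:x1+q]),t,cv2.TM_CCOEFF_NORMED);_,m,_,l=cv2.minMaxLoc(r);print(f,nm,round(m,3),l[0]/S-q,l[1]/S-q)
E
```

```text
[0.56444049 0.08086274 0.02287914] [-1.79843558e+02 -1.36313997e-01 -5.79530701e+01] [ 3.99529512 -7.93971235 11.90720081] [  8.87807151   0.79399589 -11.88832466]
s6 jaw 0.984 0.0 -0.875
s6 head 0.981 0.375 0.375
s6 nut 0.979 0.125 -0.125
s6 jaw8 0.959 0.0 -0.875
s7 jaw 0.998 0.0 0.0
s7 head 0.992 0.0 0.0
s7 nut 0.991 0.0 0.0
s7 jaw8 0.995 0.0 0.0
```

The last stroke only slipped (drag 9 N) and the jaw did not move further, so the jaws are snug. Next I'll go back to the handle and measure its angle.

```bash
cat >> h.py <<'E'
def strip(p,s,rows_=(110,235),out=True):
    # centre line of the handle's dark recess, by end hole + strip rows
    g=p['pixels'].astype(int).sum(2);pts=[]
    for r in range(rows_[0],rows_[1],5):
        k=np.nonzero(g[r,225:335]<215)[0]+225
        if len(k):
            runs=np.split(k,np.nonzero(np.diff(k)>1)[0]+1);b=max(runs,key=len)
            if 12<len(b)<40: pts.append(w(p,[b.mean(),r],.014,s)[:2])
    pts=np.array(pts);m=pts.mean(0);vv=np.linalg.svd(pts-m)[2][0]
    if vv@(np.array([.544,.1115])-m)<0: vv=-vv
    d=np.array([.544,.1115])-m
    print('strip n',len(pts),'mid',m.round(4),'wrench dir',round(np.degrees(np.arctan2(vv[1],vv[0])),2),'nut lateral mm',round((vv[0]*d[1]-vv[1]*d[0])*1000,2),'resid',np.linalg.svd(pts-m)[1][1]/len(pts)**.5*1000)
    return m,vv
E
```

Call:
{"op": "jog_arm", "data": {"moves": [[[0, 0, -2], 0, 0], [[0.5, 0, -2], 0, 2], [[4.4, 0, 0], 0, 5], [[4.4, 0, 0], 0, 5], [[0, 0, 0.8], 0, 5], [[0, 0, 0], 0, 5]], "newtons": 20}}

```text
time_s: 16.68
tcp_pos: [0.6102, 0.0023, 0.0519]
eef_rot: [179.8, 0.1, -58.1]
contact_force: [-0.3, -0.0, -0.3]
gripper_width: 0.0447
gripper_force: 0.0
```

```bash
python3 - <<'E'
from h import *
s=get_state();p=capture('wrist');cv2.imwrite('pics/w9.png',p['pixels']);print(s['time_s'],s['tcp_pos'],s['eef_rot'],s['gripper_width'])
m,v=strip(p,s)
N=np.array([.544,.1115]);print('handle pt at 130',m+v*((N-m)@v-.13))
E
```

```text
16.675 [0.61021123 0.00227865 0.05189082] [ 1.79842413e+02  6.62409148e-02 -5.80808750e+01] 0.04472029972576478
strip n 19 mid [ 0.6314 -0.0303] wrench dir 121.25 nut lateral mm 1.12 resid 0.1052868999201125
handle pt at 130 [0.61239217 0.00093884]
```

Call:
{"op": "jog_arm", "data": {"moves": [[[0.1, -0.1, 1.5], 0.7, 5], [[0.1, 0, 1.5], 0, 5], [[0, 0, 1.5], 0, 5], [[0, 0, 0], 0, 2], [[0, 0, 0], 0, 2], [[0, 0, 0], 0, 2], [[0, 0, 0], 0, 2]], "newtons": 20}}

```text
time_s: 17.6
tcp_pos: [0.6134, 0.0015, 0.0091]
eef_rot: [-180.0, -0.0, -58.7]
contact_force: [-0.9, -1.3, 0.8]
gripper_width: 0.0238
gripper_force: 20.0
```

Call:
{"op": "jog_arm", "data": {"moves": [[[-0.01, 0.57, 0], 2.5, 2], [[-0.01, 0.57, 0], 2.5, 2], [[-0.05, 1.13, 0], 5, 2], [[-0.05, 1.13, 0], 5, 2], [[0, 0, 0], 0, 2]]}}

```text
time_s: 18.23
tcp_pos: [0.5819, -0.0125, 0.009]
eef_rot: [180.0, -0.0, -73.7]
contact_force: [-2.7, -2.2, 4.0]
gripper_width: 0.0239
gripper_force: 20.0
```

```bash
python3 - <<'E'
from h import *
s=get_state();p=capture('wrist');print(s['tcp_pos'],s['eef_rot'],s['gripper_width'],s['gripper_force'],s['contact_force'],s['moment'])
strip(p,s)
E
```

```text
[ 0.58189193 -0.01249325  0.00904617] [ 1.79993536e+02 -6.43103718e-03 -7.36808827e+01] 0.023857320544335536 19.996439516544342 [-2.72299126 -2.16226022  4.03725399] [-0.71905999  0.93037609 -0.06294333]
strip n 6 mid [ 0.5981 -0.0686] wrench dir 106.1 nut lateral mm 2.03 resid 0.07104160970025489
```

Call:
{"op": "jog_arm", "data": {"moves": [[[-0.05, 1.13, 0], 5, 2], [[-0.05, 1.13, 0], 5, 2], [[-0.05, 1.13, 0], 5, 2], [[-0.05, 1.13, 0], 5, 2], [[-0.05, 1.13, 0], 5, 2], [[-0.05, 1.13, 0], 5, 2], [[0, 0, 0], 0, 2]]}}

```text
time_s: 19.15
tcp_pos: [0.5146, -0.014, 0.009]
eef_rot: [180.0, -0.0, -103.6]
contact_force: [-3.8, -3.8, 8.1]
gripper_width: 0.0233
gripper_force: 20.0
```

```bash
python3 - <<'E'
from h import *
s=get_state();p=capture('wrist');print(s['tcp_pos'],s['eef_rot'],s['gripper_width'],s['gripper_force'],s['contact_force'],s['moment'])
strip(p,s)
c=capture('scene');cv2.imwrite('pics/s10.png',c['pixels'])
E
```

```text
[ 0.51464593 -0.01398643  0.00898115] [ 1.79954699e+02 -4.59022767e-02 -1.03594698e+02] 0.02330352112139677 20.001522302627563 [-3.80437171 -3.83369347  8.1260422 ] [-1.10357741  1.54416503 -0.07619252]
strip n 18 mid [ 0.503  -0.0606] wrench dir 76.52 nut lateral mm 0.25 resid 0.10464822432634323
```

Call:
{"op": "jog_arm", "data": {"moves": [[[0, 0, 0], 0, 5], [[0, 0, 0], 0, 5], [[0, 0, -3], 0, 5], [[0, 0, -4], 0, 3], [[-3, 0, -4], 0, 0], [[-5, 0, -4], 0, 0], [[-5, 0, 0], 0, 0], [[-5, 0, 0], 0, 0], [[0, 0, 0], 0, 0]], "newtons": 30}}

```text
time_s: 20.38
tcp_pos: [0.5585, 0.1635, 0.1573]
eef_rot: [-180.0, 0.0, -103.5]
contact_force: [-0.4, -0.0, 0.7]
gripper_width: 0.001
gripper_force: 0.0
```

```bash
python3 - <<'E'
from h import *
import pickle
s=get_state();p=capture('wrist');pickle.dump((s,p),open('w11.pkl','wb'));print(s['time_s'],s['tcp_pos'],s['eef_rot'])
c=proj(p,[.545,.112,.016],s);print(c)
x,y=int(c[0])-65,int(c[1])-60;x=max(x,0);y=max(y,0);print(x,y)
cv2.imwrite('pics/w11.png',cv2.resize(p['pixels'][y:y+100,x:x+130],None,fx=6,fy=6,interpolation=cv2.INTER_CUBIC))
E
```

```text
20.375 [0.55854109 0.16345681 0.15728393] [-1.79974815e+02  3.68726761e-02 -1.03458150e+02]
[279.2343216  147.50964305]
214 87
```

View pics/w11.png

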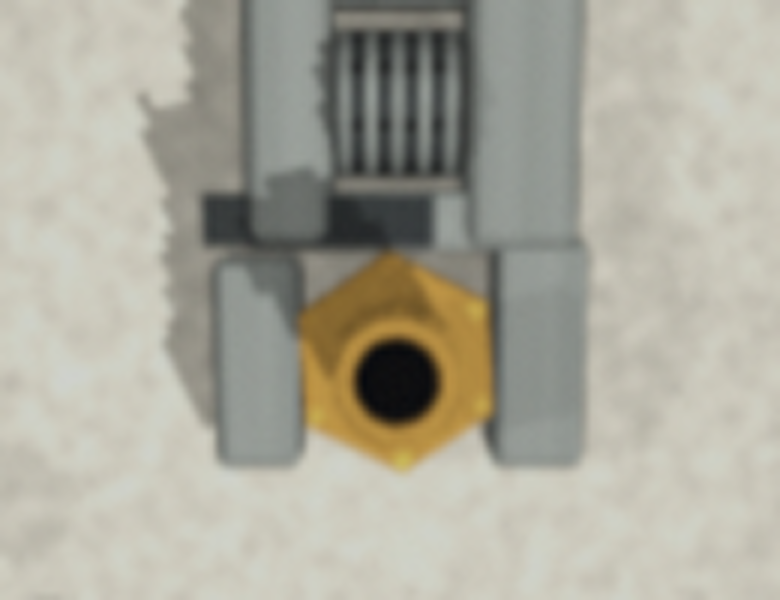

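The nut sits snugly between the jaws, with its corners at crop (392,250) and (403,470). It lags the wrench by about 3°. I'll compute its turn.

```bash
python3 - <<'E'
from h import *
import pickle
from scipy.optimize import least_squares
s,p=pickle.load(open('w11.pkl','rb'))
g=lambda x,y:w(p,[214+(x+.5)/6-.5,87+(y+.5)/6-.5],.016,s)[:2]
C=[(392,250),(488,302),(492,412),(403,470),(306,425),(300,327)]
A=[g(*c) for c in C]
def f(q):return np.r_[tuple(A[i]-(q[:2]+.01732*np.array([np.cos(q[2]-i*np.pi/3),np.sin(q[2]-i*np.pi/3)])) for i in range(6))]
b=min((least_squares(f,[.545,.11,t]) for t in np.arange(0,6.3,.5)),key=lambda r:r.cost);print('nut',b.x[:2],np.degrees(b.x[2])%60,b.cost)
d=A[0]-A[3];print(np.linalg.norm(d),np.degrees(np.arctan2(d[1],d[0]))%60)
for n,(a,c) in {'fix':((490,260),(490,460)),'fixout':((584,260),(582,460)),'headR':((580,20),(584,235))}.items():
    e=g(*a)-g(*c);print(n,np.degrees(np.arctan2(e[1],e[0]))%180)
# start nut: other full measurement from first picture, only extreme corners
E
```

```text
nut [0.54454303 0.11205933] 20.85172733868211 1.8879725215607497e-06
0.034397954073603694 19.509572499138258
fix 77.43463514334881
fixout 77.69586255553666
headR 79.3835818115699
```

The nut has turned about 42°, so I'll add 3° more.

Call:
{"op": "jog_arm", "data": {"moves": [[[5, 0, 0], 0, 2], [[5, 0, 0], 0, 5], [[5, 0, 4], 0, 5], [[3, 0, 4], 0, 5], [[0, 0, 4], 0, 5], [[0, 0, 2.8], 0, 5], [[0, 0, 0], 0, 5], [[0, 0, 0], 0, 2], [[0, 0, 0], 0, 2], [[0, 0, 0], 0, 2], [[0, 0, 0], 0, 2]], "newtons": 20}}

```text
time_s: 21.8
tcp_pos: [0.5155, -0.0133, 0.0114]
eef_rot: [-179.9, 0.0, -103.7]
contact_force: [-2.2, 0.8, 8.0]
gripper_width: 0.0235
gripper_force: 20.0
```

Call:
{"op": "jog_arm", "data": {"moves": [[[0, 0.34, 0], 1.5, 2], [[0, 0.34, 0], 1.5, 2], [[0, 0, 0], 0, 2], [[0, 0, 0], 0, 5], [[0, 0, 0], 0, 5], [[0, 0, -2.5], 0, 5], [[0, 0, -2.5], 0, 0]]}}

```text
time_s: 22.68
tcp_pos: [0.5078, -0.012, 0.0605]
eef_rot: [179.9, -0.1, -106.7]
contact_force: [0.1, 0.9, 0.1]
gripper_width: 0.0441
gripper_force: 0.0
```

```bash
python3 - <<'E'
from h import *
s=get_state();p=capture('wrist');print(s['time_s'],s['tcp_pos'],s['eef_rot'],s['gripper_width'])
m,v=strip(p,s);N=np.array([.5445,.1120]);W=m+v*((N-m)@v-.04);print('worm',W,'handle',m+v*((N-m)@v-.13))
Rm=R.from_euler('xyz',s['eef_rot'],degrees=True);d=Rm.inv().apply(np.r_[W-s['tcp_pos'][:2],0]);print('to worm in tool',d)
E
```

```text
22.675 [ 0.50778966 -0.01199202  0.0604514 ] [ 1.79888317e+02 -6.03547441e-02 -1.06713004e+02] 0.044112466453337565
strip n 19 mid [ 0.499  -0.0485] wrench dir 73.99 nut lateral mm 0.85 resid 0.12972358444052381
worm [0.53395753 0.07341096] handle [ 0.50913945 -0.01309952]
to worm in tool [-8.93205774e-02 -5.02280463e-04 -9.50685882e-05]
```

Call:
{"op": "jog_arm", "data": {"moves": [[[-4.8, 0, 0], 0, 0], [[-4.8, 0, 0], -0.7, 0], [[0, 0, 0], 0, 0], [[0, 0, 0], 0, 0], [[0, 0, 1.5], 0, 0], [[0, 0, 1.5], 0, 0], [[0, 0, 0.75], 0, 0], [[0, 0, 0.05], 0, 0], [[0, 0, 0], 0, 0]], "newtons": 30}}

```text
time_s: 23.85
tcp_pos: [0.5352, 0.0791, 0.0229]
eef_rot: [179.9, -0.1, -106.0]
contact_force: [-6.6, -2.0, 14.5]
gripper_width: 0.0003
gripper_force: 6.7
```

Call:
{"op": "jog_arm", "data": {"moves": [[[0.4, 0, 0], 0, 0], [[0.4, 0, 0], 0, 0], [[0.3, 0, 0], 0, 0], [[0.3, 0, 0], 0, 0], [[0, 0, 0], 0, 0]]}}

```text
time_s: 24.48
tcp_pos: [0.5319, 0.0669, 0.0229]
eef_rot: [180.0, 0.0, -106.0]
contact_force: [-6.9, 5.0, 11.1]
gripper_width: 0.0007
gripper_force: 5.7
```

Call:
{"op": "jog_arm", "data": {"moves": [[[0, 0, -0.6], 0, 0], [[-1.4, 0, 0], 0, 0], [[0, 0, 0.6], 0, 0], [[0, 0, 0], 0, 0], [[0.4, 0, 0], 0, 0], [[0.4, 0, 0], 0, 0], [[0.3, 0, 0], 0, 0], [[0.3, 0, 0], 0, 0], [[0, 0, 0], 0, 0]]}}

```text
time_s: 25.6
tcp_pos: [0.5336, 0.0675, 0.023]
eef_rot: [-179.9, 0.1, -106.0]
contact_force: [-0.9, 4.6, 7.7]
gripper_width: 0.0005
gripper_force: 4.0
```

Call:
{"op": "jog_arm", "data": {"moves": [[[0, 0, -3], 0, 0], [[-2, 0, -4], 0, 0], [[-3, 0, -4], 0, 0], [[-4, 0, 0], 0, 0], [[0, 0, 0], 0, 0]]}}

```text
time_s: 26.22
tcp_pos: [0.5579, 0.1553, 0.1321]
eef_rot: [-180.0, 0.0, -105.9]
contact_force: [-1.1, 0.1, -0.5]
gripper_width: 0.0003
gripper_force: 0.0
```

```bash
python3 - <<'E'
from h import *
s=get_state();p=capture('wrist');cv2.imwrite('pics/w12.png',p['pixels']);print(s['time_s'],s['tcp_pos'],s['eef_rot'])
import pickle;pickle.dump((s,p),open('w12.pkl','wb'))
c=proj(p,[.545,.112,.016],s);print(c)
h=cv2.cvtColor(p['pixels'],cv2.COLOR_BGR2HSV)
# class rows through the jaws: b=brass, g=steel/grey, '.'=light table
from plant import *
for r in range(int(c[1])-18,int(c[1])+22,3):
    x0=int(c[0])-45;l=''
    for x in range(x0,x0+90):
        H,S,V=h[r,x];B,G,Rr=map(int,p['pixels'][r,x]);l+='b' if S>110 else ('g' if B>=Rr-2 and V<185 else ('d' if V<130 else '.'))
    print(r,l)
x0=int(c[0])-45
print(x0,[tuple(map(int,p['pixels'][int(c[1]),x])) for x in range(x0,x0+90,6)])
E
```

```text
26.225 [0.55786988 0.15525206 0.13214552] [-1.79979492e+02  3.19139720e-02 -1.05886218e+02]
[278.5631298  159.46019956]
141 ........dggggggggggggggdd..............dddbbbbbbbbdd..........ddggggggggggggggggg.........
144 ........dgggggggggggggggd..........dddbbbbbbbbbbbbbbbbbbddd....dggggggggggggggggg.........
147 ........dgggggggggggggggdd.....ddbbbbbbbbbbbbbbbbbbbbbbbbbbbbbddgggggggggggggggg..........
150 ........dgggggggggggggggdd...dbbbbbbbbbbbbbbbbbbbbbbbbbbbbbbbbbdgggggggggggggggg..........
153 ........dgggggggggggggggd....bbbbbbbbbbbbbbbbbbbbbbbbbbbbbbbbbbddggggggggggggggg..........
156 ........dgggggggggggggggdd...bbbbbbbbbbbbbbbbbbbbbbbbbbbbbbbbbbbdggggggggggggggg..........
159 ........dgggggggggggggggd.....bbbbbbbbbbbdgggggggggbbbbbbbbbbbbbdggggggggggggggg..........
162 ........dgggggggggggggggd.....bbbbbbbbbbggggggggggggdbbbbbbbbbbbdggggggggggggggg..........
165 ........dgggggggggggggggd.....bbbbbbbbbbgggggggggggggbbbbbbbbbbbdggggggggggggggg..........
168 .........gggggggggggggggd......bbbbbbbbbbbgggggggggdbbbbbbbbbbbbdgggggggggggggg...........
171 .........dggggggggggggggd........bbbbbbbbbbbbbbbbbbbbbbbbb.....dggggggggggggggg...........
174 ..........gggggggggggggg................bbbbbbbbbbbbbb..........ggggggggggggggg...........
177 ..............................................bbb.........................................
180 ..........................................................................................
233 [(176, 188, 189), (141, 151, 154), (149, 155, 149), (151, 157, 151), (105, 110, 108), (74, 146, 185), (54, 116, 150), (15, 13, 13), (15, 14, 14), (66, 139, 178), (66, 140, 178), (135, 139, 134), (141, 147, 142), (139, 144, 138), (175, 188, 191)]
```

The jaws now stand open about 34.5 mm and the nut has turned about 45°. Grip the handle, ease the fixed jaw off the flat and draw the wrench out.

Call:
{"op": "jog_arm", "data": {"moves": [[[5, 0, 0], 0, 2], [[5, 0, 0], 0, 5], [[5, 0, 4], 0, 5], [[2.5, 0, 4], 0, 5], [[0, 0.1, 3], 0, 5], [[0, 0, 1.4], 0, 5], [[0, 0, 0], 0, 5], [[0, 0, 0], 0, 2], [[0, 0, 0], 0, 2], [[0, 0, 0], 0, 2], [[0, 0, 0], 0, 2]], "newtons": 25}}

```text
time_s: 27.65
tcp_pos: [0.5089, -0.0134, 0.0102]
eef_rot: [-179.9, 0.0, -106.0]
contact_force: [-0.3, 2.6, 6.3]
gripper_width: 0.0233
gripper_force: 25.0
```

Call:
{"op": "jog_arm", "data": {"moves": [[[0, 0.15, 0], 0, 2], [[0, 0, 0], 0, 2], [[0.5, 0, 0], 0, 2], [[0.5, 0, 0], 0, 2], [[1, 0, 0], 0, 2], [[1.2, 0, 0], 0, 2], [[0, 0, 0], 0, 2]]}}

```text
time_s: 28.52
tcp_pos: [0.4992, -0.0441, 0.0102]
eef_rot: [-179.9, 0.1, -106.0]
contact_force: [2.9, -1.7, 6.7]
gripper_width: 0.0233
gripper_force: 25.0
```

Call:
{"op": "jog_arm", "data": {"moves": [[[1.5, 0, 0], 0, 2], [[1.5, 0, 0], 0, 2], [[2, 0, 0], 0, 2], [[2, 0, 0], 0, 2], [[1.5, 0, 0], 0, 2], [[0, 0, 0], 0, 2], [[0, 0, 0], 0, 5], [[0, 0, 0], 0, 5], [[0, 0, -3], 0, 5], [[0, 0, -5], 0, 5], [[0, 0, -5], 0, 5]]}}

```text
time_s: 29.9
tcp_pos: [0.4736, -0.1255, 0.1402]
eef_rot: [179.9, -0.0, -106.0]
contact_force: [1.3, -0.5, -0.1]
gripper_width: 0.0498
gripper_force: 0.0
```

Call:
{"op": "jog_arm", "data": {"moves": [[[-5, 0, 0], 0, 5], [[-5, 0, 0], 0, 5], [[-5, 0, 0], 0, 5], [[-5, 0, 0], 0, 5], [[-4, 0, 0], 0, 5], [[0, 0, 0], 0, 5]]}}

```text
time_s: 30.65
tcp_pos: [0.5407, 0.1074, 0.1386]
eef_rot: [179.9, -0.0, -105.8]
contact_force: [0.3, 0.0, -1.1]
gripper_width: 0.0497
gripper_force: 0.0
```

```bash
python3 - <<'E'
from h import *
s=get_state();p=capture('wrist');print(s['time_s'],s['tcp_pos'],s['eef_rot'],s['contact_force'])
c=proj(p,[.5445,.112,.016],s);print(c)
h=cv2.cvtColor(p['pixels'],cv2.COLOR_BGR2HSV)
x0,y0=int(c[0])-28,int(c[1])-28
m=(h[y0:y0+56,x0:x0+56,1]>110).astype(np.uint8)
ys,xs=np.nonzero(m)
for r in range(0,56,3):print(y0+r,''.join('b' if q else '.' for q in m[r]))
# hexagon fit: support of the top-face outline, silhouettes by rendering
from scipy.optimize import minimize
stub=m.copy()
def cost(q):
    im=np.zeros((56*4,56*4),np.uint8)
    hx=[[q[0]+.01732*np.cos(q[2]+k*np.pi/3),q[1]+.01732*np.sin(q[2]+k*np.pi/3)] for k in range(6)]
    for z in(.002,.016):
        pass
    P=np.array([proj(p,[*a,z],s) for a in hx for z in(.002,.016)])
    cv2.fillConvexPoly(im,cv2.convexHull(((P-[x0-.5,y0-.5])*4*16).astype(np.int32)),255,shift=4)
    t=[proj(p,[q[0]+.01*np.cos(a),q[1]+.01*np.sin(a),z],s) for a in np.arange(0,6.3,.3) for z in(.016,.042)]
    cv2.fillConvexPoly(im,cv2.convexHull(((np.array(t)-[x0-.5,y0-.5])*4*16).astype(np.int32)),255,shift=4)
    a=cv2.resize(im,(56,56),interpolation=cv2.INTER_AREA)/255.;mm=cv2.morphologyEx(m,cv2.MORPH_CLOSE,np.ones((15,15)))
    return ((a-mm)**2).sum()
best=min((minimize(cost,[.5445,.112,np.radians(t)],method='Nelder-Mead',options={'initial_simplex':[[.5445,.112,np.radians(t)],[.5465,.112,np.radians(t)],[.5445,.114,np.radians(t)],[.5445,.112,np.radians(t+8)]]}) for t in range(0,60,10)),key=lambda r:r.fun)
print(best.x[:2],np.degrees(best.x[2])%60,best.fun)
for n,t in(('top','cover_ring'),('scene','cover_ring'),('scene','pasta_jar'),('scene','jaw_mouth')):
    q=capture(n)
    for r in regions_of(q,t)[:1]:print(n,t,r['pixel'],w(q,r['pixel'],.012))
E
```

```text
30.65 [0.54073962 0.10739276 0.1386311 ] [ 1.79930808e+02 -4.72606719e-02 -1.05827539e+02] [ 0.32753676  0.02995127 -1.1062751 ]
[275.32926095 212.1737591 ]
184 ........................................................
187 ........................................................
190 ........................................................
193 ..........................bbbb..........................
196 ......................bbbbbbbbbbbbbb....................
199 .................bbbbbbbbbbbbbbbbbbbbbbbbb..............
202 ..............bbbbbbbbbbbbbbbbbbbbbbbbbbbbb.............
205 .............bbbbbbbbbbbbbbbbbbbbbbbbbbbbbb.............
208 .............bbbbbbbbbbbbbbbbbbbbbbbbbbbbbbb............
211 .............bbbbbbbbbbbbbbbbbbbbbbbbbbbbbbb............
214 .............bbbbbbbbbbbbbbbbbbbbbbbbbbbbbbb............
217 ..............bbbbbbbbbb........bbbbbbbbbbbb............
220 ..............bbbbbbbb............bbbbbbbbbb............
223 .................bbbbb............bbbbb.................
226 ....................bbbbbb.....bbbbbb...................
229 .......................bbbbbbbbbbb......................
232 ........................................................
235 ........................................................
238 ........................................................
[0.54482232 0.11194976] 15.960018201300004 76.21910034602077
top cover_ring [124.8, 176.7] [0.64539248 0.40883749 0.012     ]
scene cover_ring [449.2, 252.8] [0.4295256  0.39506705 0.012     ]
scene pasta_jar [417.9, 301.3] [0.59343516 0.38981626 0.012     ]
scene jaw_mouth [243.0, 196.3] [ 0.49983273 -0.06847261  0.012     ]
```

```bash
python3 -c "
from plant import *
print(close_job())"
```

```text
the job is handed in; nothing more can be done
None
```

I handed the job in at about 31 s, with the result measured only from the camera images: the nut is turned about 46° clockwise, the jaws were opened to about 4.5 mm clear of it, and the wrench lies roughly 125 mm away on the worktop with the robot touching nothing.

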